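Latch the drop-front stock bin

ROBOT

A 6-joint arm with a two-finger parallel gripper is mounted at the origin on the work surface. World frame = base frame: x ahead of the robot, y to its left, z up, the work surface at z = 0. Lengths are in mm, angles in rad, forces in N, time in s.
With the tool pointing down it reaches from about 350 to 875 mm from the base axis. Payload 4.2 kg.
Tool frame: the origin (TCP) lies midway between the tips of the shut fingers; the grasp point (between the pads) lies 19 mm behind it (arm.hold_point_z is the distance from the TCP to the grasp point, in mm); z points along the fingers, y is the line along which they close (so a half turn about z gives the same grasp; the last joint's range is limited). The gripper opens to 85 mm and grips with 20 to 120 N. Pads are 22 mm wide; open, the fingers measure 114 mm over their backs; the gripper's body (76 mm by 85 mm) begins 54 mm behind the grasp point. The pads swing forward as they close: fully open they stand 13 mm farther back than shut.
Start: joints at [-0.9, 0.385, 0.008, 0, -1.194, -0.259], TCP at [250.175, -572.723, 231.312] pointing down, gripper open.
Joint ranges: [-3.14, 3.14], [-1.21, 2.06], [-1.07, 1.41], [-3.16, 2.05], [-2.99, -0.16], [-3.1, 3.1]. Speed limits (rad/s): [2.79, 2.79, 3.14, 3.14, 3.14, 3.14].

INTERFACE

Orientations are given as a unit quaternion [x, y, z, w].
In Python, from bench import arm, vision gives the robot as it stands. The module is installed in compiled form; this text tells all that it offers.
- The arm moves only by the tool servo_tool, never from a script. Its argument "plan" is a list of rows, each a list of 7 numbers: the shift along the world's x, y, z each as a share of 300 mm, from -1 to 1, then the turn, a rotation vector about the world's x, y, z each as a share of 2 rad, from -1 to 1, then the opening, from 0 (shut) to 1 (fully open). A call has 1 to 20 rows; each row shifts and turns the commanded pose from where the row before left it; what a row does not reach is not made up. A row lasts 1/8 s, in which the tool goes at most 62.5 mm and 10.7 degrees, less where a joint would pass 70% of its speed; a pose out of reach is approached as far as the arm can. A call with a number of a shift or a turn outside -1 to 1 is refused whole. A call with a gripper value outside its range is refused whole. The fingers move at their own pace and stop on an object; the grip force is fixed at half the most. Time passes only in rows, so rows that do not move let the fingers close. It gives the time, the measured TCP pose, the force, the opening and the grip force at its end, in the units of the state.
- arm.read_state(): the state, without advancing time (a new reading comes with each control period).
- vision.get_image(name): name is "scene" or "top" or "wrist"; returns a dict with "image" (420x560x3 uint8, red, green, blue), "z_map" (420x560 float32, mm along the optical axis (not along the pixel's ray), 0 where there is no reading), "K" (3x3 intrinsics, pixels), "world_to_cam" (4x4, takes a point from world to camera coordinates); the wrist camera has in their place "mount" (4x4, takes a point from camera to tool coordinates, whose origin is the TCP and whose axes are the flange's). Camera axes: x right, y down, z forward; pixel columns grow to the right and rows downward; lengths in mm; the calibration is good to about 2 mm. A picture is of the moment at which its call begins: read the wrist's pose just before it.
- arm.job_done(): hands the job in; it is judged then, once.
The state is a dict: "clock": time; "joints": joint angles; "joint_vel": joint speeds; "joint_efforts": joint torques, N m; "position": TCP position; "ee_rot": TCP orientation; "contact_force": force on the tool from outside, world axes, zero at the start; "wrist_torque": the same for the moment, N m; "gripper_width": finger opening in mm; "grasp_force": force on a finger pad.
Only numpy, scipy, OpenCV 4.12 (cv2) and the standard library are available. Lean on these libraries where they do the work, as an engineer would, in place of code of your own. Each camera call takes 0.05 s, during which the arm holds its last target. There are 200 camera calls.

TASK

Swing the drop front of the stock bin shut, hook the latch's wire bail into the brass keeper on the front, then press the red lever over past centre until it lies fully down and the latch holds the front tightly closed. The keeper's height is not known: feel the bail's crossbar gently onto its shelf and in under its lips with less than 10 N, use no more than 25 N on any part, and leave the jars and the loose cap where they are.

Things in the scene. Friction and masses are not known exactly. Their poses are not given: they have to be found in the camera images.
- bin: Fixed clear-sided stock bin, 170 deep (x), 240 wide (y), top deck at z = 120 (all mm). Origin: centre of its underside; x points from the drop front to the back, z up. Behind the front, on the deck, stands the latch.
- door (a joint): Angle of the brown wooden drop front about its bottom edge (bin x = -91, z = 8). 0 = shut against a hard stop; grows as the top swings out towards bin -x. Stays where left; pushing near the top takes about 5 N.
- door_panel: The drop front, 12 thick, 240 wide, 113 high, with the brass keeper in the middle of its top edge. Origin: middle of the top edge of its front face (bin -97, 0, 125 when shut); x through its thickness towards the bin, y along the edge, z up its face.
- lever (a joint): Angle of the red latch lever about point lever_hinge. 0 = closed, lying flat towards the bin's back on a hard stop; about 1.57 = upright; more (to 2.1) = leaning to the front. Past centre below about 0.1. The bail begins to pull at about 1.2 to 0.8. Stays where left (0.035 N m); with the bail hooked, pressing takes some 2 to 6 N near the tip.
- lever_hinge (a point): Lever pivot, fixed on the bin at bin (-40, 0, 142).
- lever_handle: Red lever plate, 36 wide, 5 thick, from 14 to 72 from the pivot. Origin at the pivot; x along the lever to its tip; plate fills z = 0 to 5; its +z face is up when closed and faces the bin's front when the lever stands upright.
- lever_tip (a point): Middle of the lever's free end on its outward face.
- bail (a joint): Angle of the wire bail on the lever, pivot at lever_handle (17.4, 0, -4.7). Elevation of the bail above level, seen from its pivot towards the bin's front, is this value minus the lever's. Stiff pivot (0.03 N m): it stays where left and does not drop by itself.
- bail_wire: Steel wire bail: crossbar 6 thick, 54 long; legs of 73.5 to the pivot at y = -27 and 27, sprung, lengthening by about 4.5 at 18 N when drawn over centre. Origin: centre of the crossbar; x along the legs to the pivot, y along the crossbar, z up when hooked.
- bail_knob (a point): Centre of the bail's black ball knob, 20 in diameter, on a 6 square stem 28 above the crossbar (bail_wire z = +28). Pinch the ball from above with the fingers closing along the crossbar (y); the bail can then turn freely between the fingers as it swings.
- jar_a: Loose clear jar of pale sticks with brown cap and green label, 51 diameter, 100 tall, on the bench beside the bin. Origin: centre of its underside.
- jar_b: Another such jar on the other side of the bin.
- cap: Loose brown jar cap, 52 diameter, 20 tall, lying on the bin's deck near a back corner. Origin: centre of its underside.
- keeper_mid (a point): Mid-setting of the keeper: centre of the seated crossbar at door_panel (-3, 0, 17). The keeper is clamped in upright slots, so the true seat is up to 10 lower or higher (unmeasured: feel it). Fore-aft and sideways it is exact.
- keeper_lip (a point): Front edge of the lips, underside, at mid-setting: door_panel (-5, 0, 21.5). Two prongs (y 8 to 20 and -8 to -20, gap between for the bail's stem) have faces at x = 0 and 4 thick lips overhanging to x = -5, 7.5 above a shelf that runs out to x = -19. Lower the crossbar onto the shelf with its centre at x below -8.5, then draw it in under the lips.

How it is judged:
By the outcome, as a careful person would: the job done as asked, in the order asked, and still so for the second after the job is handed in, with the robot touching nothing.
It also fails if it takes over 72 s, if anything falls off the work surface, if the arm or the gripper's body presses on something with over 40 N, if the wrist force passes 120 N, or if a joint passes its speed limit or range.

## Working session

There is one attempt and no reset: what is moved stays moved. The work goes in short steps, Python scripts to look and compute and a tool call to move; the robot and the scene stay as the last step left them, time stands still between calls to the robot, and variables do not carry over. Pictures are saved under pics/ and viewed, at most 10 in all, crops included, and the job is handed in when it is done.

Besides the shell and the picture viewer there is one more tool, called as name(argument=value, ...), one argument or row to a line, values as JSON. servo_tool: Moves the arm, as the interface text tells. Its arguments: {"type":"object","properties":{"plan":{"type":"array"}},"required":["plan"]}

```bash
mkdir -p pics
cat > h.py <<'E'
import numpy as np,cv2
from bench import arm,vision
def snap(n,f):
    d=vision.get_image(n); cv2.imwrite(f'pics/{f}.png',d['image'][:,:,::-1]); np.savez(f'{f}.npz',**d); return d
def pts(d):
    z=d['z_map'].astype(float);K=d['K'];v,u=np.mgrid[:420,:560]
    P=np.stack([(u-K[0,2])/K[0,0]*z,(v-K[1,2])/K[1,1]*z,z,np.ones_like(z)],-1)
    W=P@np.linalg.inv(d['world_to_cam']).T
    W=W[...,:3]; W[z==0]=np.nan; return W
E
python3 - <<'E'
from h import *
a=snap('scene','s0');b=snap('top','t0')
im=np.hstack([cv2.imread('pics/s0.png'),cv2.imread('pics/t0.png')])
s=arm.read_state();print(s['clock'],s['position'],s['ee_rot'],s['contact_force'],s['gripper_width'],arm.hold_point_z)
E
```

```text
0.1 [ 249.98016375 -572.26414014  230.33999489] [-2.04385638e-01  9.78889952e-01  9.51460284e-04 -2.61766633e-04] [0.00531199 0.01055375 0.37272078] 85.53729627148044 18.700000000000003
```

View pics/s0.png

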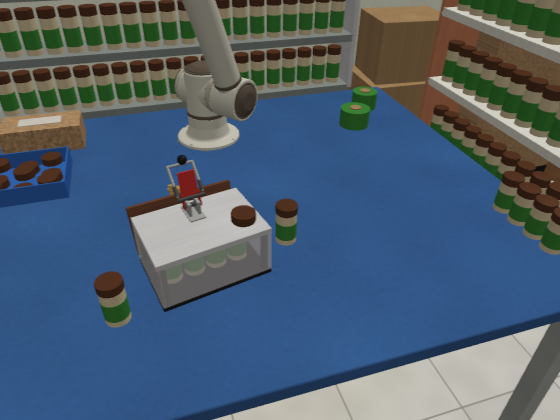

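View pics/t0.png

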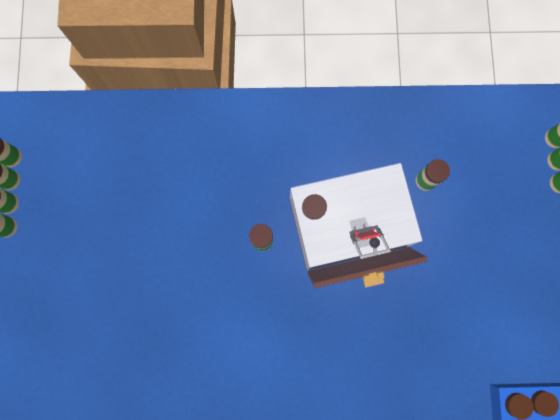

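Scene: the bin faces the robot, front half open, lever upright with the bail up (knob at scene 182,159). In the top view the knob is at (375,243), keeper at (374,279), deck corners near (291,188), (402,165), (421,241), (307,268).

```bash
cat > m.py <<'E'
from h import *
d=dict(np.load('t0.npz'));W=pts(d);im=d['image'].astype(int)
m=(abs(W[...,2]-120)<6)&(im.min(2)>140)
ys,xs=np.nonzero(m);print(m.sum(),np.median(W[m][:,2]))
n,l,st,_=cv2.connectedComponentsWithStats(m.astype(np.uint8));k=1+np.argmax(st[1:,4]);P=W[l==k][:,:2]
r=cv2.minAreaRect(P.astype(np.float32));print(r,cv2.boxPoints(r))
def at(u,v,w=1):
    return np.nanmedian(W[v-w:v+w+1,u-w:u+w+1].reshape(-1,3),0).round(1)
for n,u,v in [('knob',375,243),('keeper',374,279),('doorL',315,282),('doorR',422,258),('doorM',390,265),('lever',370,233),('cap',314,207),('jarL',261,236),('jarR',437,171)]: print(n,at(u,v))
# brown door, dark pixels
m=(im[...,0]<110)&(im[...,0]>im[...,2]+15)
W2=W[245:292,300:432][m[245:292,300:432]]
print('door top z pct',np.nanpercentile(W2[:,2],[5,50,90,99]))
s=dict(np.load('s0.npz'));Ws=pts(s)
for n,u,v in [('knob',182,159),('lever',188,183),('keeper',171,190),('base',208,135)]: print(n,np.nanmedian(Ws[v-1:v+2,u-1:u+2].reshape(-1,3),0).round(1))
cv2.imwrite('pics/t0c.png',cv2.resize(cv2.imread('pics/t0.png')[150:300,240:450],None,fx=3.8,fy=3.8,interpolation=cv2.INTER_CUBIC))
E
python3 m.py
```

```text
8082 119.19359834947443
((614.9223022460938, -120.92301940917969), (170.7105255126953, 240.7896728515625), 12.019554138183594) [[ 506.36667   -20.942497]
 [ 556.50995  -256.45325 ]
 [ 723.4779   -220.90353 ]
 [ 673.33466    14.607208]]
knob [ 540.5 -135.6  241.1]
keeper [ 479.5 -151.9  125.8]
doorL [476.  -32.3 118.2]
doorR [ 520.5 -253.7  120.2]
doorM [ 507.5 -187.2  119.8]
lever [ 566.6 -137.9  181.5]
cap [627.5 -33.3 139.9]
jarL [574.6  77.3 100.1]
jarR [ 709.  -303.8   99.4]
door top z pct [112.900392   117.91621311 121.33523382 123.44746659]
knob [ 550.1 -138.4  237.8]
lever [ 563.5 -133.5  188.4]
keeper [ 493.7 -166.1  132. ]
base [ 61.3 -11.6  36.3]
```

servo_tool(
  plan=[
    [0.0982,0.1405,0,0,0,-0.0506,0],
    [0.0982,0.1405,0,0,0,-0.0506,0],
    [0.0982,0.1405,0,0,0,0,0],
    [0.0982,0.1405,0,0,0,0,0],
    [0.0982,0.1405,0,0,0,0,0],
    [0.0982,0.1405,0,0,0,0,0],
    [0.0982,0.1405,0,0,0,0,0],
    [0.0982,0.1405,0,0,0,0,0],
    [0,0,-0.1556,0,0,0,0],
    [0,0,-0.1556,0,0,0,0],
    [0,0,-0.1556,0,0,0,0],
    [0,0,0,0,0,0,0],
    [0,0,0,0,0,0,0],
  ],
)

```text
clock: 1.72
position: [487.1, -236.0, 92.7]
ee_rot: [-0.105, 0.994, -0.001, 0.001]
contact_force: [1.2, 0.2, 0.8]
gripper_width: -0.2
grasp_force: 0.0
```

servo_tool(
  plan=[
    [0.0163,0.0035,0,0,0,0,0],
    [0.0163,0.0035,0,0,0,0,0],
    [0.0163,0.0035,0,0,0,0,0],
    [0.0163,0.0035,0,0,0,0,0],
    [0.0163,0.0035,0,0,0,0,0],
    [0.0098,0.0021,0,0,0,0,0],
    [0.0098,0.0021,0,0,0,0,0],
  ],
)

```text
clock: 2.6
position: [514.9, -229.2, 91.9]
ee_rot: [-0.104, 0.995, 0.0, -0.001]
contact_force: [-5.6, -1.5, 3.5]
gripper_width: -0.1
grasp_force: 2.5
```

servo_tool(
  plan=[
    [0.0065,0.0014,0,0,0,0,0],
    [0.0065,0.0014,0,0,0,0,0],
    [0.0065,0.0014,0,0,0,0,0],
  ],
)

```text
clock: 2.98
position: [522.0, -227.7, 91.4]
ee_rot: [-0.105, 0.995, -0.0, -0.0]
contact_force: [-4.5, -2.4, 3.6]
gripper_width: 0.1
grasp_force: 2.2
```

servo_tool(
  plan=[
    [0.005,0.0011,0,0,0,0,0],
    [0.005,0.0011,0,0,0,0,0],
  ],
)

```text
clock: 3.22
position: [525.2, -227.1, 91.3]
ee_rot: [-0.105, 0.995, -0.0, 0.0]
contact_force: [-3.7, -1.2, 3.3]
gripper_width: -0.1
grasp_force: 2.1
```

servo_tool(
  plan=[
    [0.004,0.0008,0,0,0,0,0],
  ],
)

```text
clock: 3.35
position: [526.4, -226.8, 91.2]
ee_rot: [-0.105, 0.995, -0.0, 0.0]
contact_force: [-5.0, -0.9, 3.7]
gripper_width: 0.1
grasp_force: 2.1
```

servo_tool(
  plan=[
    [0.004,0.0008,0,0,0,0,0],
  ],
)

```text
clock: 3.48
position: [527.1, -226.6, 91.3]
ee_rot: [-0.105, 0.995, 0.0, -0.001]
contact_force: [-6.0, -1.9, 5.2]
gripper_width: 0.0
grasp_force: 3.2
```

servo_tool(
  plan=[
    [0.004,0.0008,0,0,0,0,0],
  ],
)

```text
clock: 3.6
position: [527.1, -226.6, 91.2]
ee_rot: [-0.104, 0.995, 0.0, -0.002]
contact_force: [-8.6, -3.8, 6.7]
gripper_width: 0.2
grasp_force: 4.6
```

servo_tool(
  plan=[
    [0.004,0.0008,0,0,0,0,0],
  ],
)

```text
clock: 3.72
position: [527.1, -226.6, 91.2]
ee_rot: [-0.104, 0.995, 0.0, -0.003]
contact_force: [-10.9, -2.5, 8.0]
gripper_width: -0.1
grasp_force: 5.9
```

servo_tool(
  plan=[
    [-0.066,-0.014,0,0,0,0,0],
    [-0.066,-0.014,0,0,0,0,0],
    [-0.066,-0.014,0,0,0,0,0.3],
    [0,0,0.2,0,0,0,0.5],
    [0,0,0.2,0,0,0,0.5],
    [0,0,0.2,0,0,0,0.5],
    [0,0,0.1,0,0,0,0.5],
    [0,0,0,0,0,0,0.5],
  ],
)

```text
clock: 4.72
position: [473.2, -238.8, 304.6]
ee_rot: [-0.105, 0.994, -0.001, 0.005]
contact_force: [0.4, -0.2, -0.3]
gripper_width: 42.6
grasp_force: 0.0
```

```bash
cat >> h.py <<'E'
C=np.array([614.9,-120.9,0]);c,s_=np.cos(np.radians(12.02)),np.sin(np.radians(12.02))
RB=np.array([[c,-s_,0],[s_,c,0],[0,0,1]])
def tobin(w): return (w-C)@RB
def toworld(b): return np.asarray(b)@RB.T+C
E
python3 - <<'E'
from h import *
from scipy.spatial.transform import Rotation as R
s=arm.read_state();print(s['position'],s['gripper_width'],s['clock'])
T=np.eye(4);T[:3,:3]=R.from_quat(s['ee_rot']).as_matrix();T[:3,3]=s['position']
d=vision.get_image('wrist');print(np.round(d['mount'],2))
d['world_to_cam']=np.linalg.inv(T@d['mount']);np.savez('w1.npz',**d)
t=snap('top','t1')
W=tobin(pts(t));
big=np.hstack([cv2.resize(cv2.imread('pics/t1.png')[200:300,330:430],(420,420),interpolation=cv2.INTER_CUBIC),cv2.resize(d['image'][:,:,::-1],(560,420))[:,:380]])
cv2.imwrite('pics/w1.png',d['image'][:,:,::-1]);cv2.imwrite('pics/t1c.png',big)
im=t['image'].astype(int)
m=(im[...,0]>150)&(im[...,2]<90)&(abs(W[...,0]+100)<60)&(abs(W[...,1])<40)
print('brass top',m.sum(),W[m].round(1).tolist()[::6])
W=tobin(pts(d));im=d['image'].astype(int)
m=(im[...,0]>130)&(im[...,2]<90)&(im[...,1]>80)&(abs(W[...,0]+100)<60)&(abs(W[...,1])<40)
print('brass wrist',m.sum(),np.nanpercentile(W[m],[2,20,50,80,98],axis=0).round(1) if m.any() else '')
E
```

```text
[ 473.23552584 -238.84987345  304.56063761] 42.64492506684638 4.725
[[ 0.0000e+00 -9.6000e-01 -2.8000e-01  7.2030e+01]
 [ 1.0000e+00  0.0000e+00  0.0000e+00 -8.0000e-02]
 [-0.0000e+00 -2.8000e-01  9.6000e-01 -1.4253e+02]
 [ 0.0000e+00  0.0000e+00  0.0000e+00  1.0000e+00]]
brass top 0 []
brass wrist 918 [[-116.2  -21.6  133.8]
 [-111.5  -14.8  134.9]
 [-103.    -1.3  135.6]
 [ -97.4   10.5  146.3]
 [ -92.    17.3  147.7]]
```

View pics/t1c.png

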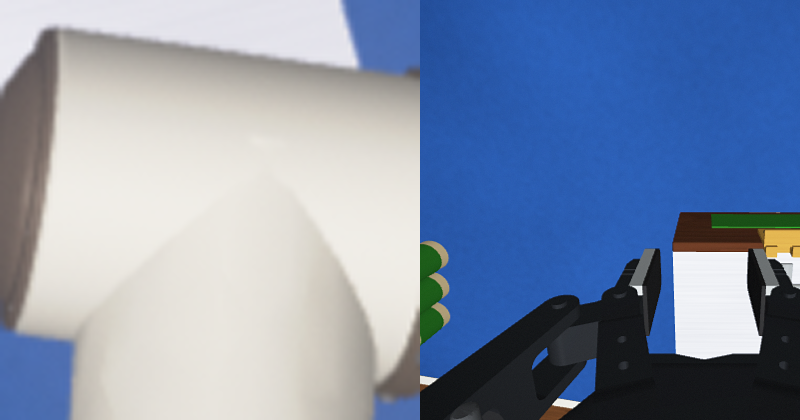

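The arm hides the latch in the top view; the wrist view shows the brass keeper at about (790,240), shelf near z 135. Now the knob.

Run:
```python
from h import *
for f in ['w1','s0','t0']:
    d=dict(np.load(f+'.npz'));W=tobin(pts(d));im=d['image'].astype(int)
    m=(im.max(2)<70)&(abs(W[...,1])<22)&(abs(W[...,0]+75)<35)&(W[...,2]>205)&(W[...,2]<260)
    print(f,m.sum())
    if m.sum()>8:
        from scipy.optimize import least_squares
        P=W[m];print(np.nanpercentile(P,[2,50,98],axis=0).round(1))
        r=least_squares(lambda q:np.linalg.norm(P-q,axis=1)-10,[-76,0,230],loss='soft_l1');print(r.x.round(1),r.cost)
    m=(im[...,0]>120)&(im[...,1]<60)&(im[...,2]<80)&(abs(W[...,1])<22)&(abs(W[...,0]+45)<30)&(W[...,2]>140)
    if m.sum()>8:
        P=W[m];print('red',m.sum(),np.polyfit(P[:,2]-142,P[:,0],1),np.nanpercentile(P,[2,50,98],axis=0).round(1))
cv2.imwrite('pics/w1c.png',cv2.imread('pics/w1.png')[150:420,300:560])
```

```text
w1 1
s0 72
[[-78.4 -11.2 225.3]
 [-69.3  -4.  235.9]
 [-64.7   3.8 241.9]]
[-75.2  -1.5 232.5] 46.32537241691315
red 31 [ -0.31304509 -37.71471259] [[-63.2 -20.1 167.7]
 [-58.4  -2.9 211.8]
 [-42.4  14.9 213.9]]
t0 0
```

View pics/w1c.png

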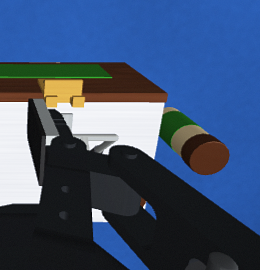

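servo_tool(
  plan=[
    [0.0749,0.1134,0,0,0,0,0.5],
    [0.0749,0.1134,0,0,0,0,0.5],
    [0.0749,0.1134,0,0,0,0,0.5],
    [0,0,-0.1,0,0,0,0.5],
    [0,0,0,0,0,0,0.5],
    [0,0,0,0,0,0,0.5],
  ],
)

```text
clock: 5.58
position: [538.1, -137.0, 271.2]
ee_rot: [-0.104, 0.995, -0.0, -0.0]
contact_force: [0.3, 0.0, -0.2]
gripper_width: 42.8
grasp_force: 0.0
```

```bash
cat >> h.py <<'E'
from scipy.spatial.transform import Rotation as R
def wrist(f):
    s=arm.read_state();T=np.eye(4);T[:3,:3]=R.from_quat(s['ee_rot']).as_matrix();T[:3,3]=s['position']
    d=vision.get_image('wrist');d['world_to_cam']=np.linalg.inv(T@d['mount']);np.savez(f+'.npz',**d)
    cv2.imwrite(f'pics/{f}.png',d['image'][:,:,::-1]);print('tcp bin',tobin(s['position']).round(1),s['clock'],s['contact_force'].round(1));return d
E
python3 - <<'E'
from h import *
from scipy.optimize import least_squares
d=wrist('w2');W=tobin(pts(d));im=d['image'].astype(int)
m=(im.max(2)<80)&(abs(W[...,1])<14)&(abs(W[...,0]+75)<25)&(W[...,2]>218)&(W[...,2]<250)
print(m.sum())
if m.sum()>8:
    P=W[m];print(np.nanpercentile(P,[2,50,98],axis=0).round(1));r=least_squares(lambda q:np.linalg.norm(P-q,axis=1)-10,[-76,0,230],loss='soft_l1');print(r.x.round(1),r.cost)
m=(im[...,0]>120)&(im[...,2]<100)&(im[...,1]>80)&(abs(W[...,0]+100)<40)&(abs(W[...,1])<40)
print(np.nanpercentile(W[m],[2,20,50,80,98],axis=0).round(1) if m.any() else '')
E
```

```text
tcp bin [-7.850e+01  2.000e-01  2.712e+02] 5.575 [ 0.3  0.  -0.2]
778
[[-84.1 -10.7 230.6]
 [-77.4  -2.  237.7]
 [-67.8   6.6 241.1]]
[-74.4  -2.2 230.6] 70.73407350098474
[[-116.3  -21.6  133.6]
 [-111.1  -14.5  134.9]
 [-102.9   -2.2  135.7]
 [ -95.8   10.1  146.3]
 [ -90.8   17.2  147.8]]
```

View pics/w2.png

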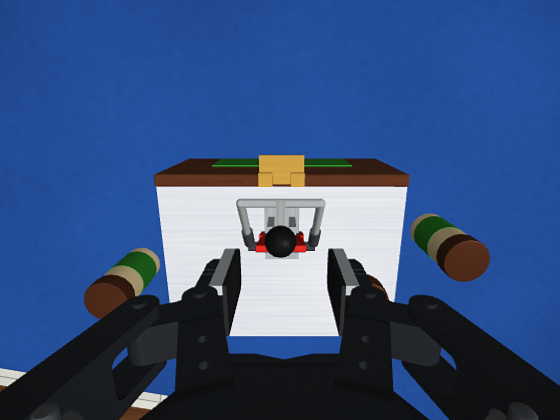

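servo_tool(
  plan=[
    [0.0094,-0.0041,0,0,0,0,0.5],
    [0,0,-0.06,0,0,0,0.5],
    [0,0,-0.06,0,0,0,0.5],
    [0,0,-0.06,0,0,0,0.5],
    [0,0,0,0,0,0,0.5],
    [0,0,0,0,0,0,0.15],
    [0,0,0,0,0,0,0.15],
    [0,0,0,0,0,0,0.15],
    [0,0,0,0,0,0,0.15],
  ],
)

```text
clock: 6.75
position: [541.0, -138.4, 218.2]
ee_rot: [-0.105, 0.995, -0.001, 0.001]
contact_force: [-0.3, -2.5, 2.4]
gripper_width: 15.9
grasp_force: 58.5
```

Run:
```python
from h import *
d=wrist('w3');W=tobin(pts(d));im=d['image'].astype(int)
cv2.imwrite('pics/w3c.png',cv2.resize(cv2.imread('pics/w3.png')[140:360,180:380],None,fx=2.5,fy=2.5,interpolation=cv2.INTER_CUBIC))
```

```text
tcp bin [-75.9  -1.7 218.2] 6.75 [-0.3 -2.5  2.4]
```

View pics/w3c.png

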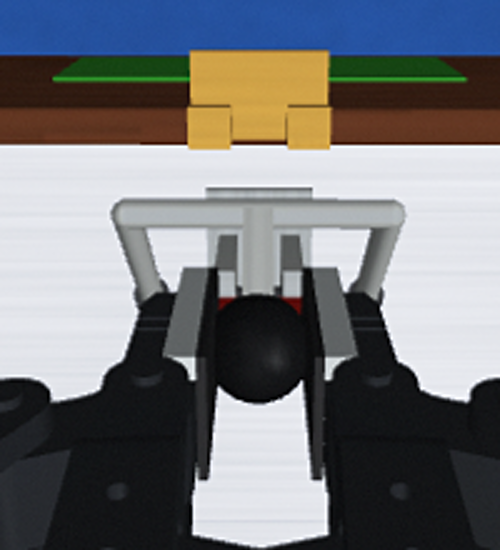

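```bash
cat > arc.py <<'E'
from h import *
def fk(th,e):
    a=th-0.264; p=np.array([-40,142])+18.02*np.array([np.cos(a),np.sin(a)])
    bar=p+73.5*np.array([-np.cos(e),np.sin(e)]); return p,bar,bar+28*np.array([np.sin(e),np.cos(e)])
if __name__=='__main__':
    es=np.radians(np.r_[42:-13:-5,-12]);K=np.array([fk(1.8,e)[2] for e in es])
    for e,b in zip(es,[fk(1.8,e)[1] for e in es]): print(round(np.degrees(e)),b.round(1),end=' ')
    print()
    for dx,dz in np.diff(K,axis=0): print([round(v,4) for v in (dx*c/300,dx*s_/300,dz/300)])
E
python3 arc.py
```

```text
42 [-94.  209.2] 37 [-98.1 204.2] 32 [-101.7  199. ] 27 [-104.9  193.4] 22 [-107.5  187.5] 17 [-109.7  181.5] 12 [-111.3  175.3] 7 [-112.3  169. ] 2 [-112.8  162.6] -3 [-112.8  156.2] -8 [-112.2  149.8] -12 [-111.3  144.7] 
[np.float64(-0.0194), np.float64(-0.0041), np.float64(-0.0113)]
[np.float64(-0.0184), np.float64(-0.0039), np.float64(-0.013)]
[np.float64(-0.0172), np.float64(-0.0037), np.float64(-0.0146)]
[np.float64(-0.0159), np.float64(-0.0034), np.float64(-0.0161)]
[np.float64(-0.0145), np.float64(-0.0031), np.float64(-0.0174)]
[np.float64(-0.0129), np.float64(-0.0028), np.float64(-0.0187)]
[np.float64(-0.0113), np.float64(-0.0024), np.float64(-0.0197)]
[np.float64(-0.0096), np.float64(-0.002), np.float64(-0.0207)]
[np.float64(-0.0078), np.float64(-0.0017), np.float64(-0.0214)]
[np.float64(-0.0059), np.float64(-0.0013), np.float64(-0.0221)]
[np.float64(-0.0034), np.float64(-0.0007), np.float64(-0.018)]
```

servo_tool(
  plan=[
    [-0.0194,-0.0041,-0.0113,0,0,0,0.15],
    [-0.0184,-0.0039,-0.013,0,0,0,0.15],
    [-0.0172,-0.0037,-0.0146,0,0,0,0.15],
    [-0.0159,-0.0034,-0.0161,0,0,0,0.15],
    [-0.0145,-0.0031,-0.0174,0,0,0,0.15],
    [-0.0129,-0.0028,-0.0187,0,0,0,0.15],
    [0,0,0,0,0,0,0.15],
  ],
)

```text
clock: 7.68
position: [508.7, -144.5, 188.9]
ee_rot: [-0.104, 0.995, 0.0, -0.002]
contact_force: [-3.1, -3.3, 2.2]
gripper_width: 13.1
grasp_force: 2.2
```

servo_tool(
  plan=[
    [-0.0113,-0.0024,-0.0197,0,0,0,0.15],
    [-0.0096,-0.002,-0.0207,0,0,0,0.15],
    [-0.0078,-0.0017,-0.0214,0,0,0,0.15],
    [0,0,0,0,0,0,0.15],
    [0,0,0,0,0,0,0.15],
  ],
)

```text
clock: 8.3
position: [502.8, -146.0, 171.3]
ee_rot: [-0.105, 0.995, 0.0, 0.0]
contact_force: [-1.9, -2.2, 0.9]
gripper_width: 12.8
grasp_force: 1.8
```

Run:
```python
from h import *
d=wrist('w4')
cv2.imwrite('pics/w4c.png',cv2.resize(cv2.imread('pics/w4.png')[140:360,180:380],None,fx=2.5,fy=2.5,interpolation=cv2.INTER_CUBIC))
```

```text
tcp bin [-114.9   -1.2  171.3] 8.3 [-1.9 -2.2  0.9]
```

View pics/w4c.png

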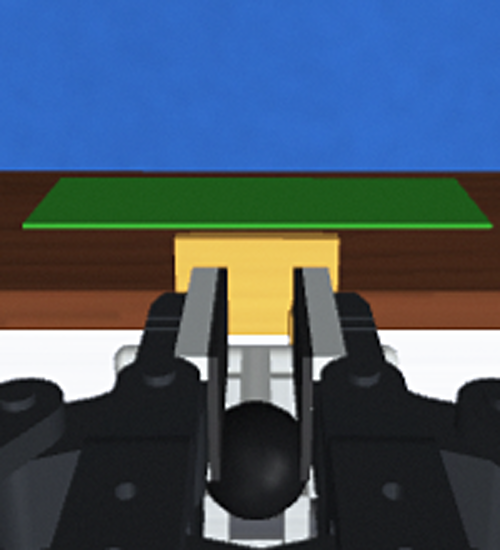

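The ball slipped out backwards (now at crop (255,460), behind the pads). Measuring ball against pads.

Run:
```python
from h import *
from scipy.optimize import least_squares
from arc import fk
for f,g,t in [('w2',(-75,0,231),(-78.5,.2,271.2)),('w3',(-75,0,231),(-75.9,-1.7,218.2)),('w4',(-105,0,190),(-114.9,-1.2,171.3))]:
    d=dict(np.load(f+'.npz'));W=tobin(pts(d))
    # ball pixels: hand-picked region in crop->full coords
    box={'w2':(270,230,292,256),'w3':(269,262,298,296),'w4':(268,306,296,340)}[f]
    u0,v0,u1,v1=box;P=W[v0:v1,u0:u1].reshape(-1,3);P=P[np.linalg.norm(P-np.array(g),axis=1)<35]
    r=least_squares(lambda q:np.linalg.norm(P-q,axis=1)-10,g,loss='soft_l1',f_scale=1);print(f,len(P),'ball',r.x.round(1),'rel tcp',(r.x-t).round(1), 'res',np.median(abs(r.fun)).round(2))
    # pads: light grey end-face
    for (u,v) in {'w2':[(233,280),(336,280)],'w3':[(256,265),(312,265),(256,282),(312,282),(262,320),(307,310)],'w4':[(256,265),(312,265),(256,280),(264,300),(303,300)]}[f]:
        print('  pad',(u,v),(W[v,u]-t).round(1))
```

```text
w2 559 ball [-74.4  -2.2 230.6] rel tcp [  4.1  -2.4 -40.6] res 0.34
  pad (233, 280) [ -5.1 -21.3  24.1]
  pad (336, 280) [-7.3 21.3 28.1]
w3 983 ball [-74.7  -2.2 230. ] rel tcp [ 1.2 -0.5 11.8] res 0.33
  pad (256, 265) [-12.1 -11.5  24.2]
  pad (312, 265) [-11.3  11.9  22.5]
  pad (256, 282) [-11.5 -10.4  36.9]
  pad (312, 282) [-11.3  10.7  36.5]
  pad (262, 320) [ 5.3 -8.5 36.7]
  pad (307, 310) [ 0.8  9.1 36.7]
w4 943 ball [-97.7  -2.3 193.9] rel tcp [17.2 -1.1 22.6] res 0.39
  pad (256, 265) [-11.  -11.7  22. ]
  pad (312, 265) [-11.6  11.9  23.2]
  pad (256, 280) [-11.7 -10.5  35.8]
  pad (264, 300) [-3.4 -7.6 36.5]
  pad (303, 300) [-3.6  7.4 36.7]
```

Run:
```python
from h import *
for f,t in [('w3',(-75.9,-1.7,218.2)),('w4',(-114.9,-1.2,171.3))]:
    d=dict(np.load(f+'.npz'));W=tobin(pts(d))-np.array(t)
    for u in (260,266,270): print(f,u,[(v,*W[v,u].round(0).astype(int)) for v in range(240,300,5) if np.isfinite(W[v,u]).all()])
```

```text
w3 260 [(240, np.int64(27), np.int64(-20), np.int64(-98)), (245, np.int64(32), np.int64(-20), np.int64(-99)), (250, np.int64(-12), np.int64(-11), np.int64(8)), (255, np.int64(-12), np.int64(-11), np.int64(13)), (260, np.int64(-11), np.int64(-10), np.int64(17)), (265, np.int64(-11), np.int64(-10), np.int64(22)), (270, np.int64(-12), np.int64(-10), np.int64(28)), (275, np.int64(-12), np.int64(-9), np.int64(32)), (280, np.int64(-12), np.int64(-9), np.int64(36)), (285, np.int64(-11), np.int64(-9), np.int64(38)), (290, np.int64(-8), np.int64(-9), np.int64(37)), (295, np.int64(-6), np.int64(-9), np.int64(37))]
w3 266 [(240, np.int64(26), np.int64(-15), np.int64(-96)), (245, np.int64(21), np.int64(-13), np.int64(-73)), (250, np.int64(-11), np.int64(-8), np.int64(8)), (255, np.int64(-9), np.int64(-8), np.int64(8)), (260, np.int64(-6), np.int64(-8), np.int64(8)), (265, np.int64(-4), np.int64(-8), np.int64(8)), (270, np.int64(-5), np.int64(-8), np.int64(14)), (275, np.int64(-3), np.int64(-8), np.int64(16)), (280, np.int64(-1), np.int64(-8), np.int64(18)), (285, np.int64(0), np.int64(-8), np.in
[... 1808 characters left out ...]
), np.int64(37)), (290, np.int64(-8), np.int64(-7), np.int64(37)), (295, np.int64(-6), np.int64(-7), np.int64(36))]
w4 270 [(240, np.int64(2), np.int64(-8), np.int64(-36)), (245, np.int64(4), np.int64(-8), np.int64(-35)), (250, np.int64(-10), np.int64(-6), np.int64(5)), (255, np.int64(-8), np.int64(-6), np.int64(6)), (260, np.int64(-6), np.int64(-6), np.int64(6)), (265, np.int64(-3), np.int64(-6), np.int64(7)), (270, np.int64(-1), np.int64(-6), np.int64(8)), (275, np.int64(1), np.int64(-6), np.int64(9)), (280, np.int64(4), np.int64(-6), np.int64(9)), (285, np.int64(6), np.int64(-7), np.int64(9)), (290, np.int64(8), np.int64(-6), np.int64(11)), (295, np.int64(10), np.int64(-6), np.int64(12))]
```

servo_tool(
  plan=[
    [0,0,0,0,0,0,0.5],
    [0,0,0,0,0,0,0.5],
    [0.0284,0.0041,0.006,0,0,0,0.5],
    [0.0284,0.0042,0.0063,0,0,0,0.5],
    [0,0,0,0,0,0,0.5],
    [0,0,0,0,0,0,0.15],
    [0,0,0,0,0,0,0.15],
    [0,0,0,0,0,0,0.15],
    [0,0,0,0,0,0,0.15],
  ],
)

```text
clock: 9.48
position: [519.4, -143.5, 175.1]
ee_rot: [-0.104, 0.995, 0.0, -0.0]
contact_force: [-0.4, 0.6, 0.1]
gripper_width: 16.5
grasp_force: 58.4
```

```bash
cat > ball.py <<'E'
from h import *
import sys
from scipy.optimize import least_squares
f,u0,v0,u1,v1=sys.argv[1],*map(int,sys.argv[2:6])
d=wrist(f);t=tobin(arm.read_state()['position']);W=tobin(pts(d));P=W[v0:v1,u0:u1].reshape(-1,3)
g=t+[0,0,19];P=P[(np.linalg.norm(P-g,axis=1)<25)]
r=least_squares(lambda q:np.linalg.norm(P-q,axis=1)-10,g,loss='soft_l1');b=r.x
print(len(P),'ball',b.round(1),'rel',(b-t).round(1),np.median(abs(r.fun)).round(2))
v=b[[0,2]]-[-40,142];rr=np.hypot(*v);cc=(18.02**2+rr**2-78.65**2)/(2*18.02*rr)
al=np.arctan2(v[1],v[0])-np.arccos(np.clip(cc,-1,1));p=18.02*np.array([np.cos(al),np.sin(al)])
q=v-p;e=np.arctan2(q[1],-q[0])-np.arctan2(28,73.5);bar=p+[-40,142]+73.5*np.array([-np.cos(e),np.sin(e)])
print('cos',cc.round(2),'theta',(al+.264).round(2),'e',np.degrees(e).round(1),'bar',bar.round(1))
E
python3 ball.py w5 268 255 297 295
```

```text
tcp bin [-98.1  -2.2 175.1] 9.475 [-0.4  0.6  0.1]
996 ball [-98.4  -2.2 193.5] rel [-0.3  0.  18.5] 0.44
cos 0.07 theta 1.19 e 7.3 bar [-102.   165.7]
```

Run:
```python
from arc import *
K=[];
for th,e in [(1.19,7.3),(1.4,6),(1.6,4),(1.75,1),(1.75,-4),(1.75,-8),(1.75,-12),(1.75,-18),(1.5,-18),(1.2,-16)]:
    p,b,k=fk(th,np.radians(e));K.append(k);print(th,e,b.round(1),k.round(1))
for dx,dz in np.diff(K,axis=0): print(*(round(float(v),4) for v in (dx*c/300,dx*s_/300,dz/300)))
```

```text
1.19 7.3 [-102.1  165.7] [-98.5 193.5]
1.4 6 [-105.5  166. ] [-102.6  193.9]
1.6 4 [-109.1  164.7] [-107.2  192.6]
1.75 1 [-112.   161.2] [-111.5  189.2]
1.75 -4 [-111.8  154.8] [-113.7  182.8]
1.75 -8 [-111.3  149.7] [-115.2  177.5]
1.75 -12 [-110.4  144.7] [-116.2  172.1]
1.75 -18 [-108.4  137.2] [-117.   163.9]
1.5 -18 [-104.   136.3] [-112.6  162.9]
1.2 -16 [-100.   136.3] [-107.7  163.2]
-0.0133 -0.0028 0.0012
-0.015 -0.0032 -0.0043
-0.014 -0.003 -0.0112
-0.0074 -0.0016 -0.0216
-0.0046 -0.001 -0.0177
-0.0034 -0.0007 -0.018
-0.0027 -0.0006 -0.0273
0.0143 0.0031 -0.0031
0.0161 0.0034 0.0008
```

servo_tool(
  plan=[
    [-0.0067,-0.0014,0.0006,0,0,0,0.15],
    [-0.0067,-0.0014,0.0006,0,0,0,0.15],
    [-0.0075,-0.0016,-0.0022,0,0,0,0.15],
    [-0.0075,-0.0016,-0.0021,0,0,0,0.15],
    [0,0,0,0,0,0,0.15],
  ],
)

```text
clock: 10.15
position: [511.1, -145.3, 174.4]
ee_rot: [-0.105, 0.995, -0.0, 0.0]
contact_force: [3.0, 2.7, -0.6]
gripper_width: 16.4
grasp_force: 58.5
```

```bash
python3 ball.py w6 268 255 297 295
```

```text
tcp bin [-106.6   -2.3  174.4] 10.15 [ 3.   2.7 -0.6]
1002 ball [-106.9   -2.2  192.7] rel [-0.3  0.1 18.4] 0.49
cos 0.39 theta 1.59 e 4.2 bar [-108.9  164.8]
```

servo_tool(
  plan=[
    [-0.007,-0.0015,-0.0056,0,0,0,0.15],
    [-0.007,-0.0015,-0.0056,0,0,0,0.15],
    [-0.0037,-0.0008,-0.0108,0,0,0,0.15],
    [-0.0037,-0.0008,-0.0108,0,0,0,0.15],
    [-0.0023,-0.0005,-0.0089,0,0,0,0.15],
    [-0.0023,-0.0005,-0.0088,0,0,0,0.15],
    [0,0,0,0,0,0,0.15],
  ],
)

```text
clock: 11.08
position: [501.5, -147.0, 158.2]
ee_rot: [-0.105, 0.994, 0.0, -0.002]
contact_force: [-3.3, 2.7, 2.8]
gripper_width: 17.0
grasp_force: 59.6
```

```bash
python3 ball.py w7 268 255 297 295
```

```text
tcp bin [-116.3   -2.   158.2] 11.075 [-3.3  2.7  2.8]
687 ball [-112.5   -2.2  177.5] rel [ 3.4 -0.2 19.1] 0.39
cos 0.22 theta 1.6 e -7.6 bar [-108.7  149.8]
```

servo_tool(
  plan=[
    [-0.0049,-0.001,-0.005,0,0,0,0.15],
    [-0.0049,-0.001,-0.005,0,0,0,0.15],
    [-0.0049,-0.001,-0.005,0,0,0,0.15],
    [-0.0049,-0.001,-0.005,0,0,0,0.15],
    [0,0,0,0,0,0,0.15],
  ],
)

```text
clock: 11.75
position: [493.7, -149.0, 151.7]
ee_rot: [-0.103, 0.995, 0.0, -0.004]
contact_force: [-7.4, -0.7, 4.2]
gripper_width: 12.7
grasp_force: 3.7
```

```bash
python3 ball.py w8 268 255 297 305
```

```text
tcp bin [-124.4   -2.3  151.7] 11.75 [-7.4 -0.7  4.2]
263 ball [-119.    -3.4  164.3] rel [ 5.2 -1.1 12.4] 2.93
cos 0.3 theta 1.86 e -17.8 bar [-110.5  137.6]
```

View pics/w8.png

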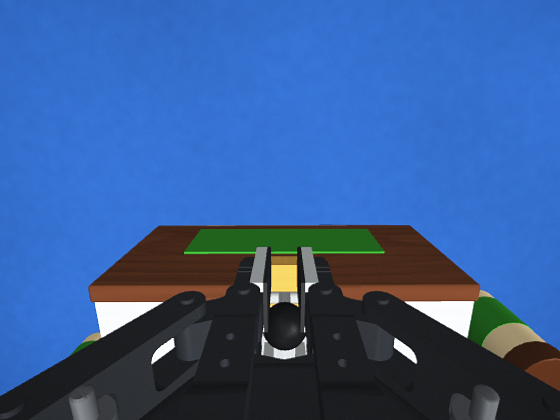

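```bash
sed -i 's/<25)/<35)/' ball.py; python3 ball.py w9 270 305 300 348
python3 - <<'E'
from h import *
d=dict(np.load('w9.npz'));W=tobin(pts(d))
for (u,v) in [(262,255),(262,270),(308,255),(308,270),(285,280),(275,298),(285,298),(295,298),(275,353),(296,353)]: print((u,v),W[v,u].round(1),d['image'][v,u])
E
```

```text
tcp bin [-124.2   -2.3  151.9] 11.8 [-6.9  0.6  4.1]
1262 ball [-116.6   -1.9  190.1] rel [ 7.5  0.4 38.1] 1.81
cos 0.71 theta 2.07 e 2.0 bar [-117.6  162.1]
(262, 255) [-136.1  -12.   166.3] [138 144 144]
(262, 270) [-135.1  -11.2  178.5] [138 144 144]
(308, 255) [-135.6    8.6  165.2] [137 142 143]
(308, 270) [-135.4    7.5  179.3] [137 142 144]
(285, 280) [-105.5   -1.6  133.6] [247 218 103]
(275, 298) [-105.2   -6.9  151.7] [232 235 238]
(285, 298) [-107.9   -1.7  156. ] [114 116 116]
(295, 298) [-105.5    3.4  152.2] [233 237 239]
(275, 353) [-46.5  -8.2 123.2] [231 234 236]
(296, 353) [-55.1   5.1 133.2] [120 124 123]
```

```bash
cat > ball2.py <<'E'
from h import *
import sys
from scipy.optimize import least_squares
def fit(f):
    d=dict(np.load(f+'.npz'));W=tobin(pts(d))
    im=cv2.imread(f'pics/{f}.png',0)
    return d,W,im
f=sys.argv[1];d,W,im=fit(f);u,v,r0=map(int,sys.argv[2:5])
vv,uu=np.mgrid[:420,:560];m=(np.hypot(uu-u,vv-v)<r0);P=W[m];P=P[np.isfinite(P).all(1)]
g=np.median(P,0)-[-3,0,9]
for i in range(4):
    r=least_squares(lambda q:np.linalg.norm(P-q,axis=1)-10,g,loss='soft_l1',f_scale=.5);g=r.x
    k=abs(np.linalg.norm(P-g,axis=1)-10)<2
b=g;print(len(P),k.sum(),'ball',b.round(1),'med z',np.percentile(P,[5,50,95],axis=0).round(1))
v=b[[0,2]]-[-40,142];rr=np.hypot(*v);cc=(18.02**2+rr**2-78.65**2)/(2*18.02*rr)
al=np.arctan2(v[1],v[0])-np.arccos(np.clip(cc,-1,1));p=18.02*np.array([np.cos(al),np.sin(al)])
q=v-p;e=np.arctan2(q[1],-q[0])-np.arctan2(28,73.5);bar=p+[-40,142]+73.5*np.array([-np.cos(e),np.sin(e)])
print('cos',cc.round(2),'theta',(al+.264).round(2),'e',np.degrees(e).round(1),'bar',bar.round(1))
E
python3 ball2.py w9 285 328 16;python3 ball2.py w7 283 295 12
```

```text
788 778 ball [-107.4   -2.2  176.4] med z [[-115.8   -7.2  181.1]
 [-111.9   -1.9  184.5]
 [-106.8    3.5  186.6]]
cos -0.05 theta 1.31 e -7.1 bar [-104.   148.6]
436 436 ball [-112.2   -2.3  178.1] med z [[-119.9   -6.2  184.1]
 [-116.6   -2.3  186.4]
 [-113.2    1.6  188.3]]
cos 0.23 theta 1.6 e -7.2 bar [-108.7  150.3]
```

servo_tool(
  plan=[
    [0,0,0,0,0,0,0.5],
    [0,0,0.0183,0,0,0,0.5],
    [0.0274,0.0058,0,0,0,0,0.5],
    [0.0274,0.0058,0,0,0,0,0.5],
    [0,0,0,0,0,0,0.5],
  ],
)

```text
clock: 12.48
position: [514.8, -144.5, 158.3]
ee_rot: [-0.105, 0.995, -0.0, 0.0]
contact_force: [-1.1, 0.0, -0.1]
gripper_width: 43.0
grasp_force: 0.0
```

```bash
python3 - <<'E'
from h import *
wrist('w10')
cv2.imwrite('pics/w10c.png',cv2.resize(cv2.imread('pics/w10.png')[190:350,180:380],None,fx=3,fy=3,interpolation=cv2.INTER_CUBIC))
E
python3 ball2.py w10 283 278 13
```

```text
tcp bin [-102.9   -2.2  158.3] 12.475 [-1.1  0.  -0.1]
514 513 ball [-107.5   -2.1  176.8] med z [[-114.3   -6.7  183.5]
 [-110.8   -2.6  185.6]
 [-106.5    1.6  187.2]]
cos -0.03 theta 1.33 e -6.8 bar [-104.2  149. ]
```

View pics/w10c.png

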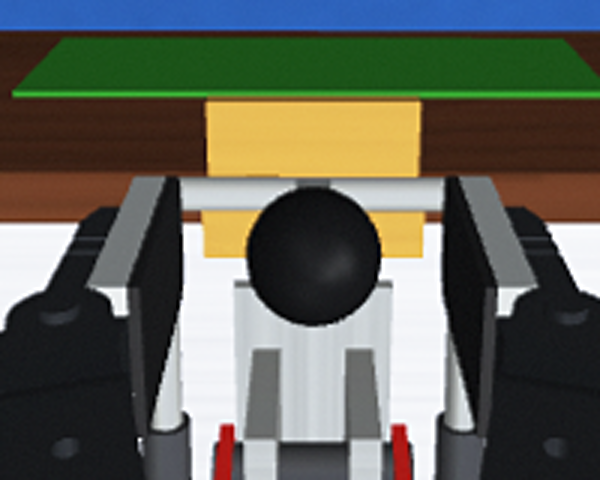

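The ball is between open pads; the bar (crop row 193) is lying over the lips' front edge. Measuring the bar and keeper directly.

Run:
```python
from h import *
d=dict(np.load('w10.npz'));W=tobin(pts(d))
for v in range(226,278,3): print(v,W[v,256].round(1),W[v,309].round(1),d['image'][v,256])
```

```text
226 [-114.4  -17.9  133.5] [-115.6   11.8  136.7] [233 190  86]
229 [-113.4  -17.7  135.7] [-113.1   12.   134.8] [233 190  88]
232 [-111.3  -17.9  134.9] [-111.8   11.9  136.2] [233 191  87]
235 [-109.7  -17.9  135.2] [-109.8   12.   135.6] [233 191  87]
238 [-107.4  -18.   134.1] [-108.    12.   135.5] [232 189  85]
241 [-105.9  -18.   134.9] [-105.9   12.1  135. ] [234 190  87]
244 [-104.1  -18.   135.2] [-104.5   12.1  135.9] [235 194  89]
247 [-102.   -18.1  134.6] [-102.    12.2  134.6] [236 191  86]
250 [-107.3  -16.6  150.4] [nan nan nan] [144 150 151]
253 [-106.2  -16.6  151.8] [-106.3   10.8  151.9] [203 208 208]
256 [-104.5  -16.6  151.7] [-104.6   10.8  152. ] [210 217 220]
259 [-102.3  -16.8  150.6] [-102.6   10.9  151.3] [169 176 181]
262 [-98.8 -17.1 147. ] [-98.6  11.4 146.6] [234 193  87]
265 [-96.7 -17.2 146.5] [-97.3  11.3 147.6] [233 191  87]
268 [-95.  -17.3 146.7] [-94.7  11.5 146.1] [232 190  86]
271 [-92.9 -17.4 146. ] [-94.1  11.4 148.3] [234 191  87]
274 [-91.4 -17.4 146.7] [-91.3  11.6 146.5] [234 190  83]
277 [-74.6 -20.1 119.6] [-74.2  14.1 119. ] [242 244 250]
```

servo_tool(
  plan=[
    [-0.015,-0.0032,-0.0077,0,0,0,0.5],
    [0,0,0,0,0,0,0.5],
    [0,0,0,0,0,0,0.1],
    [0,0,0,0,0,0,0.1],
    [0,0,0,0,0,0,0.1],
    [0,0,0,0,0,0,0.1],
    [0,0,0.0133,0,0,0,0.1],
    [-0.0065,-0.0014,0.0133,0,0,0,0.1],
    [-0.0065,-0.0014,0.0133,0,0,0,0.1],
    [0,0,0,0,0,0,0.1],
  ],
)

```text
clock: 13.78
position: [505.1, -146.5, 168.1]
ee_rot: [-0.104, 0.995, 0.0, -0.0]
contact_force: [2.5, 0.3, -4.5]
gripper_width: 16.5
grasp_force: 58.5
```

```bash
python3 - <<'E'
from h import *
wrist('w11')
E
python3 ball2.py w11 283 275 11
```

```text
tcp bin [-112.7   -2.1  168.1] 13.775 [ 2.5  0.3 -4.5]
373 363 ball [-111.4   -2.   188.2] med z [[-121.4   -6.2  186. ]
 [-120.    -2.5  192.3]
 [-117.6    1.3  195.8]]
cos 0.45 theta 1.73 e 0.2 bar [-111.5  160.2]
```

servo_tool(
  plan=[
    [-0.0036,-0.0008,-0.009,0,0,0,0.1],
    [-0.0036,-0.0008,-0.009,0,0,0,0.1],
    [-0.0033,-0.0007,-0.009,0,0,0,0.1],
    [0,0,0,0,0,0,0.1],
  ],
)

```text
clock: 14.32
position: [501.9, -147.3, 160.0]
ee_rot: [-0.104, 0.995, 0.0, -0.0]
contact_force: [0.3, 1.3, -1.2]
gripper_width: 16.6
grasp_force: 58.8
```

```bash
python3 - <<'E'
from h import *
wrist('w12')
E
python3 ball2.py w12 283 275 11
```

```text
tcp bin [-116.1   -2.3  160. ] 14.325 [ 0.3  1.3 -1.2]
371 361 ball [-114.9   -2.3  180.2] med z [[-124.8   -6.4  178. ]
 [-123.5   -2.6  184.4]
 [-121.     1.1  187.9]]
cos 0.4 theta 1.77 e -5.9 bar [-112.   152.4]
```

servo_tool(
  plan=[
    [-0.0018,-0.0004,-0.0075,0,0,0,0.1],
    [-0.0016,-0.0003,-0.0075,0,0,0,0.1],
    [-0.0015,-0.0003,-0.0075,0,0,0,0.1],
    [-0.0015,-0.0003,-0.0065,0,0,0,0.1],
    [0,0,0,0,0,0,0.1],
  ],
)

```text
clock: 15.0
position: [500.4, -147.7, 151.4]
ee_rot: [-0.105, 0.995, -0.0, 0.0]
contact_force: [-1.7, 0.7, 3.0]
gripper_width: 16.9
grasp_force: 59.0
```

```bash
python3 - <<'E'
from h import *
wrist('w13')
E
python3 ball2.py w13 283 275 11
```

```text
tcp bin [-117.6   -2.4  151.4] 15.0 [-1.7  0.7  3. ]
370 364 ball [-116.5   -2.3  171.9] med z [[-126.5   -6.4  170. ]
 [-125.1   -2.7  175.8]
 [-122.7    1.1  179.3]]
cos 0.3 theta 1.76 e -12.2 bar [-110.6  144.5]
```

servo_tool(
  plan=[
    [-0.0005,-0.0001,-0.0035,0,0,0,0.1],
    [-0.0005,-0.0001,-0.0035,0,0,0,0.1],
  ],
)

```text
clock: 15.3
position: [500.2, -147.7, 149.4]
ee_rot: [-0.105, 0.995, -0.0, 0.0]
contact_force: [-3.0, 1.5, 3.5]
gripper_width: 16.9
grasp_force: 59.0
```

servo_tool(
  plan=[
    [-0.0005,-0.0001,-0.0033,0,0,0,0.1],
  ],
)

```text
clock: 15.42
position: [500.0, -147.8, 148.4]
ee_rot: [-0.105, 0.995, -0.0, 0.0]
contact_force: [-2.7, 0.6, 3.3]
gripper_width: 16.6
grasp_force: 59.1
```

servo_tool(
  plan=[
    [-0.0003,-0.0001,-0.0033,0,0,0,0.1],
  ],
)

```text
clock: 15.55
position: [499.9, -147.8, 147.4]
ee_rot: [-0.105, 0.995, -0.0, 0.0]
contact_force: [-2.1, 0.5, 3.4]
gripper_width: 16.8
grasp_force: 59.1
```

servo_tool(
  plan=[
    [0,0,-0.0033,0,0,0,0.1],
  ],
)

```text
clock: 15.68
position: [499.9, -147.8, 146.2]
ee_rot: [-0.104, 0.995, -0.0, 0.0]
contact_force: [-1.7, 0.6, 2.7]
gripper_width: 16.6
grasp_force: 59.1
```

servo_tool(
  plan=[
    [0,0,-0.0025,0,0,0,0.1],
  ],
)

```text
clock: 15.8
position: [499.9, -147.9, 145.5]
ee_rot: [-0.104, 0.995, -0.0, 0.0]
contact_force: [-1.5, 0.2, 3.9]
gripper_width: 17.0
grasp_force: 59.1
```

servo_tool(
  plan=[
    [0,0,-0.0025,0,0,0,0.1],
  ],
)

```text
clock: 15.92
position: [499.9, -147.8, 144.8]
ee_rot: [-0.104, 0.995, -0.0, 0.0]
contact_force: [-2.8, -0.1, 2.4]
gripper_width: 16.5
grasp_force: 59.1
```

```bash
python3 - <<'E'
from h import *
wrist('w14')
E
python3 ball2.py w14 283 275 11
```

```text
tcp bin [-118.1   -2.4  144.8] 15.925 [-2.8 -0.1  2.4]
370 368 ball [-117.2   -2.2  165.2] med z [[-127.2   -6.4  163.7]
 [-125.9   -2.7  169.5]
 [-123.6    1.   172.7]]
cos 0.22 theta 1.77 e -17.0 bar [-109.1  138.5]
```

Bar estimated at z 138.5, about to touch.

servo_tool(
  plan=[
    [0,0,-0.0025,0,0,0,0.1],
  ],
)

```text
clock: 16.1
position: [499.9, -147.9, 144.6]
ee_rot: [-0.105, 0.995, -0.0, -0.0]
contact_force: [-4.7, 0.8, 8.0]
gripper_width: 16.4
grasp_force: 59.5
```

servo_tool(
  plan=[
    [0,0,-0.0025,0,0,0,0.1],
  ],
)

```text
clock: 16.23
position: [499.9, -147.9, 144.5]
ee_rot: [-0.105, 0.995, -0.0, 0.0]
contact_force: [-5.4, 1.6, 11.6]
gripper_width: 17.3
grasp_force: 59.8
```

servo_tool(
  plan=[
    [0,0,-0.0025,0,0,0,0.1],
  ],
)

```text
clock: 16.35
position: [499.9, -148.0, 144.4]
ee_rot: [-0.105, 0.994, -0.0, 0.0]
contact_force: [-6.8, 2.4, 14.9]
gripper_width: 16.5
grasp_force: 60.0
```

servo_tool(
  plan=[
    [0,0,0.0073,0,0,0,0.1],
  ],
)

```text
clock: 16.48
position: [499.9, -147.8, 145.3]
ee_rot: [-0.104, 0.995, -0.0, 0.0]
contact_force: [-1.4, 0.2, 2.5]
gripper_width: 16.9
grasp_force: 59.1
```

Run:
```python
import numpy as np
prev=None
for x in np.arange(-109.1,-98.9,1.3):
    v=np.array([x,138.1])-[-40,142];r=np.hypot(*v);cc=(18.02**2+r*r-73.5**2)/(2*18.02*r)
    al=np.arctan2(v[1],v[0])%(2*np.pi)-np.arccos(cc);p=18.02*np.array([np.cos(al),np.sin(al)]);q=v-p;e=np.arctan2(q[1],-q[0])
    k=np.array([x,138.1])+28*np.array([np.sin(e),np.cos(e)])
    d=(k-prev) if prev is not None else np.zeros(2);prev=k
    print(round(x,1),round(al+.264,2),round(np.degrees(e),1),k.round(1),(d[0]*.978/300).round(4),(d[0]*.208/300).round(4),(d[1]/300).round(4))
```

```text
-109.1 1.78 -17.3 [-117.4  164.8] 0.0 0.0 0.0
-107.8 1.7 -17.2 [-116.1  164.8] 0.0044 0.0009 0.0001
-106.5 1.62 -17.0 [-114.7  164.9] 0.0045 0.001 0.0001
-105.2 1.54 -16.7 [-113.3  164.9] 0.0047 0.001 0.0001
-103.9 1.46 -16.3 [-111.8  165. ] 0.0049 0.001 0.0002
-102.6 1.37 -15.8 [-110.2  165. ] 0.0051 0.0011 0.0002
-101.3 1.27 -15.1 [-108.6  165.1] 0.0053 0.0011 0.0003
-100.0 1.16 -14.1 [-106.8  165.3] 0.0057 0.0012 0.0004
```

servo_tool(
  plan=[
    [0.0044,0.0009,-0.001,0,0,0,0.1],
    [0.0045,0.001,0,0,0,0,0.1],
    [0.0047,0.001,0,0,0,0,0.1],
  ],
)

```text
clock: 16.85
position: [502.8, -147.3, 144.6]
ee_rot: [-0.105, 0.995, -0.0, -0.002]
contact_force: [-5.4, -0.5, 9.0]
gripper_width: 16.7
grasp_force: 59.5
```

servo_tool(
  plan=[
    [0,0,0.004,0,0,0,0.1],
  ],
)

```text
clock: 16.98
position: [503.4, -147.0, 145.3]
ee_rot: [-0.104, 0.995, 0.0, -0.001]
contact_force: [-2.6, -0.5, 3.5]
gripper_width: 16.9
grasp_force: 59.1
```

servo_tool(
  plan=[
    [0.0049,0.001,0.0002,0,0,0,0.1],
    [0.0051,0.0011,0.0002,0,0,0,0.1],
  ],
)

```text
clock: 17.23
position: [506.3, -146.4, 145.3]
ee_rot: [-0.104, 0.995, 0.0, -0.001]
contact_force: [-4.9, -1.2, 3.7]
gripper_width: 16.6
grasp_force: 60.5
```

servo_tool(
  plan=[
    [0.0053,0.0011,0,0,0,0,0.1],
  ],
)

```text
clock: 17.35
position: [506.5, -146.3, 145.2]
ee_rot: [-0.104, 0.995, 0.0, -0.003]
contact_force: [-7.9, -2.6, 6.4]
gripper_width: 16.4
grasp_force: 62.5
```

```bash
python3 - <<'E'
from h import *
wrist('w15')
E
python3 ball2.py w15 283 275 11
```

```text
tcp bin [-111.4   -2.3  145.2] 17.35 [-7.9 -2.6  6.4]
371 370 ball [-110.4   -2.   165.8] med z [[-120.4   -6.4  164.1]
 [-118.9   -2.6  169.9]
 [-116.7    1.1  173.5]]
cos -0.13 theta 1.38 e -15.3 bar [-103.   138.8]
```

Run:
```python
from h import *
for f in ['w14','w15']:
    d=dict(np.load(f+'.npz'));W=tobin(pts(d));im=d['image'].astype(int)
    for lo,hi in [(-33,-24),(20,32)]:
        m=(W[...,1]>lo)&(W[...,1]<hi)&(W[...,0]>-120)&(W[...,0]<-60)&(W[...,2]>128)&(W[...,2]<165)
        P=W[m];o=np.argsort(P[:,0]);P=P[o];C_=im[m][o]
        print(f,lo,len(P));print([(*p.round(0).astype(int).tolist(),int(q[0]),int(q[2])) for p,q in zip(P[::max(1,len(P)//14)],C_[::max(1,len(P)//14)])])
    m=(im[...,0]>150)&(im[...,2]<110)&(im[...,1]>100)&(abs(W[...,1]+2)<25)&(W[...,0]>-125)&(W[...,0]<-80)
    print('brass',m.sum(),np.nanpercentile(W[m],[1,50,99],axis=0).round(1).tolist())
```

```text
w14 -33 43
[(-112, -29, 141, 189, 191), (-112, -30, 139, 119, 122), (-112, -31, 139, 98, 81), (-112, -30, 140, 191, 195), (-111, -31, 141, 156, 160), (-111, -32, 139, 94, 80), (-111, -32, 139, 126, 127), (-110, -30, 140, 202, 205), (-110, -31, 141, 182, 187), (-110, -30, 141, 224, 226), (-109, -31, 142, 186, 190), (-109, -30, 141, 183, 187), (-108, -31, 141, 188, 193), (-107, -31, 142, 146, 148), (-105, -32, 141, 155, 157)]
w14 20 70
[(-112, 26, 140, 129, 120), (-112, 25, 138, 89, 76), (-112, 25, 140, 213, 216), (-111, 25, 141, 215, 217), (-111, 26, 140, 226, 230), (-111, 26, 142, 235, 240), (-110, 26, 140, 233, 237), (-110, 27, 140, 239, 244), (-109, 26, 141, 231, 238), (-109, 26, 141, 232, 238), (-108, 27, 141, 235, 241), (-108, 26, 141, 235, 245), (-107, 28, 140, 191, 186), (-106, 27, 142, 242, 249)]
brass 444 [[-116.9, -12.2, 92.9], [-113.0, -2.8, 135.2], [-90.9, 7.5, 147.9]]
w15 -33 70
[(-119, -24, 159, 42, 28), (-119, -24, 156, 45, 29), (-106, -29, 140, 156, 159), (-106, -30, 138, 80, 51), (-105, -29, 142, 200, 206), (-105, -29, 140, 215, 216), (-104, -31, 140, 162, 168), (-104, -31, 140, 140, 142), (-103, -31, 141, 184, 189), (-103, -31, 141, 144, 145), (-102, -30, 140, 223, 225), (-102, -31, 141, 145, 147), (-101, -31, 141, 191, 194), (-100, -31, 142, 152, 155)]
w15 20 67
[(-106, 24, 141, 174, 178), (-106, 25, 138, 103, 94), (-106, 26, 140, 196, 200), (-106, 26, 139, 159, 164), (-105, 27, 139, 182, 188), (-105, 25, 142, 232, 238), (-105, 25, 141, 227, 235), (-104, 27, 141, 228, 235), (-104, 25, 141, 235, 241), (-103, 27, 140, 229, 236), (-103, 25, 142, 229, 239), (-103, 26, 141, 227, 234), (-102, 26, 142, 228, 236), (-102, 26, 142, 230, 237), (-101, 26, 142, 232, 239), (-100, 27, 141, 228, 238), (-99, 27, 141, 230, 240)]
brass 774 [[-116.8, -21.9, 102.7], [-111.9, -2.4, 135.3], [-100.2, 17.4, 136.8]]
```

Run:
```python
from h import *
for f in ['w2','w3','w1']:
    d=dict(np.load(f+'.npz'));W=tobin(pts(d));im=d['image'].astype(int)
    m=(im[...,0]>150)&(im[...,2]<110)&(im[...,1]>100)&(abs(W[...,1]+2)<25)
    for n,lo,hi in [('lip',144.5,150),('shelf',131,139)]:
        P=W[m&(W[...,2]>lo)&(W[...,2]<hi)];print(f,n,np.nanpercentile(P,[1,5,50,95,99],axis=0).round(1).tolist())
s=arm.read_state();print(s['position'],s['contact_force'],s['wrist_torque'].round(2))
# finger bottom in w15
d=dict(np.load('w15.npz'));t=tobin(s['position']);W=tobin(pts(d))-t
m=(abs(W[...,0])<14)&(abs(W[...,1])>6)&(abs(W[...,1])<26)&(W[...,2]>-6)&(W[...,2]<40)
P=W[m];print('finger',np.percentile(P,[0.5,2,50,98,99.5],axis=0).round(1).tolist())
```

```text
w2 lip [[-102.5, -22.0, 145.3], [-102.3, -21.2, 145.7], [-97.0, -10.7, 146.7], [-91.1, 16.9, 147.9], [-90.8, 17.8, 148.2]]
w2 shelf [[-116.4, -21.6, 133.7], [-115.6, -19.8, 134.2], [-107.4, -2.2, 135.3], [-93.1, 15.5, 136.5], [-91.2, 17.3, 137.1]]
w3 lip [[-102.4, -21.8, 145.6], [-102.0, -21.0, 145.9], [-96.5, -10.6, 146.8], [-91.1, 16.5, 147.9], [-90.5, 17.4, 148.3]]
w3 shelf [[-116.6, -21.7, 133.8], [-115.8, -19.6, 134.2], [-107.0, -2.3, 135.3], [-93.1, 15.1, 136.5], [-90.8, 17.2, 136.9]]
w1 lip [[-102.6, -21.8, 145.3], [-102.1, -20.6, 145.8], [-97.3, 5.8, 146.8], [-91.8, 16.6, 148.0], [-91.3, 17.6, 148.4]]
w1 shelf [[-116.5, -21.8, 133.7], [-115.9, -20.0, 134.1], [-107.0, -1.7, 135.2], [-94.6, 15.6, 136.5], [-92.2, 17.3, 136.9]]
[ 506.42559768 -146.32532053  145.21427499] [-7.30791174 -1.31626806  5.83182135] [-0.51  1.87 -0.13]
finger [[-12.3, -21.8, 3.5], [-12.0, -21.0, 5.3], [-7.6, -6.1, 26.2], [8.8, 20.7, 38.8], [10.2, 21.6, 39.7]]
```

servo_tool(
  plan=[
    [0,0,0,0,0,0,0.4],
    [0,0,0,0,0,0,0.4],
    [-0.0205,-0.0044,0.0125,0,0,0,0.4],
    [0,0,0,0,0,0,0.4],
  ],
)

```text
clock: 17.9
position: [503.3, -147.1, 150.1]
ee_rot: [-0.105, 0.995, -0.0, 0.002]
contact_force: [0.9, 0.1, -0.2]
gripper_width: 34.1
grasp_force: 0.0
```

```bash
python3 - <<'E'
from h import *
wrist('w16')
E
python3 ball2.py w16 283 285 11;  python3 ball2.py w16 283 292 11
```

```text
tcp bin [-114.6   -2.4  150.1] 17.9 [ 0.9  0.1 -0.2]
373 373 ball [-110.5   -2.   165.7] med z [[-119.4   -6.5  170.1]
 [-116.7   -2.7  173. ]
 [-113.7    1.1  175.4]]
cos -0.12 theta 1.39 e -15.4 bar [-103.1  138.7]
372 372 ball [-110.9   -2.2  165.5] med z [[-117.3   -6.5  172.6]
 [-114.3   -2.7  174.5]
 [-110.5    1.1  175.8]]
cos -0.1 theta 1.41 e -15.7 bar [-103.3  138.5]
```

servo_tool(
  plan=[
    [-0.0049,-0.001,-0.005,0,0,0,0.4],
    [0,0,0,0,0,0,0.1],
    [0,0,0,0,0,0,0.1],
    [0,0,0,0,0,0,0.1],
    [0,0,0,0,0,0,0.1],
  ],
)

```text
clock: 18.58
position: [500.9, -147.5, 147.9]
ee_rot: [-0.105, 0.995, 0.0, -0.0]
contact_force: [-0.0, 0.5, -0.3]
gripper_width: 16.5
grasp_force: 58.4
```

servo_tool(
  plan=[
    [0.005,0.0011,0,0,0,0,0.1],
    [0,0,0,0,0,0,0.1],
  ],
)

```text
clock: 18.82
position: [501.4, -147.3, 147.8]
ee_rot: [-0.104, 0.995, 0.0, -0.001]
contact_force: [-4.2, 0.2, 1.4]
gripper_width: 16.7
grasp_force: 58.5
```

servo_tool(
  plan=[
    [0.004,0.0008,0,0,0,0,0.1],
  ],
)

```text
clock: 18.95
position: [502.3, -147.1, 147.8]
ee_rot: [-0.104, 0.995, 0.0, -0.001]
contact_force: [-4.9, -0.5, 2.1]
gripper_width: 17.2
grasp_force: 58.5
```

```bash
python3 - <<'E'
from h import *
d=wrist('w17');W=tobin(pts(d));im=d['image'].astype(int)
for lo,hi in [(-33,-24),(20,32)]:
    m=(W[...,1]>lo)&(W[...,1]<hi)&(W[...,0]>-115)&(W[...,0]<-90)&(W[...,2]>136)&(W[...,2]<146)&(im[...,2]>110)
    print(len(W[m]),np.percentile(W[m],[3,97],axis=0).round(1).tolist())
E
python3 ball2.py w17 283 290 11
```

```text
tcp bin [-115.6   -2.2  147.8] 18.95 [-4.9 -0.5  2.1]
6 [[-103.8, -31.7, 138.6], [-102.2, -31.0, 140.9]]
14 [[-104.4, 26.1, 138.8], [-101.5, 27.5, 141.1]]
369 369 ball [-109.3   -2.2  165.3] med z [[-118.4   -6.3  168.9]
 [-116.1   -2.5  172.3]
 [-113.1    1.3  174.6]]
cos -0.19 theta 1.31 e -15.2 bar [-101.9  138.3]
```

servo_tool(
  plan=[
    [0.004,0.0008,0,0,0,0,0.1],
  ],
)

```text
clock: 19.12
position: [504.0, -146.8, 147.9]
ee_rot: [-0.104, 0.995, 0.0, -0.001]
contact_force: [-5.0, 0.5, 2.3]
gripper_width: 16.5
grasp_force: 58.5
```

servo_tool(
  plan=[
    [0.003,0.0006,0,0,0,0,0.1],
  ],
)

```text
clock: 19.25
position: [504.4, -146.7, 147.9]
ee_rot: [-0.104, 0.995, 0.0, -0.002]
contact_force: [-6.8, -1.0, 4.0]
gripper_width: 16.4
grasp_force: 58.6
```

servo_tool(
  plan=[
    [0,0,0,0,0,0,0.4],
    [0,0,0,0,0,0,0.4],
    [0,0,0.05,0,0,0,0.4],
    [0,0,0.1,0,0,0,0.4],
    [-0.05,-0.0106,0.1,0,0,0,0.4],
    [0,0,0,0,0,0,0.4],
  ],
)

```text
clock: 20.0
position: [492.3, -150.0, 226.9]
ee_rot: [-0.105, 0.995, -0.001, 0.004]
contact_force: [0.1, -0.7, 0.8]
gripper_width: 33.9
grasp_force: 0.0
```

Run:
```python
from h import *
from scipy.optimize import least_squares
d=wrist('w18');W=tobin(pts(d));im=d['image'].astype(int)
m=(im.max(2)<90)&(np.linalg.norm(W-np.array([-107,-2.2,165]),axis=2)<16)
P=W[m];vv,uu=np.nonzero(m);print(len(P),uu.mean(),vv.mean())
r=least_squares(lambda q:np.linalg.norm(P-q,axis=1)-10,[-107,-2,165],loss='soft_l1');print('ball',r.x.round(1))
for lo,hi in [(-33,-23),(19,32),(-23,19)]:
    m=(W[...,1]>lo)&(W[...,1]<hi)&(W[...,0]>-112)&(W[...,0]<-92)&(W[...,2]>136.5)&(W[...,2]<144)&(im[...,2]>110)
    print(m.sum(),np.percentile(W[m],[3,50,97],axis=0).round(1).tolist() if m.any() else '')
m=(im[...,0]>120)&(im[...,1]<60)&(im[...,2]<80)&(abs(W[...,1]+2)<25)&(W[...,2]>140)
if m.any(): print('red',m.sum(),np.percentile(W[m],[3,50,97],axis=0).round(1).tolist())
cv2.imwrite('pics/w18c.png',cv2.resize(cv2.imread('pics/w18.png')[150:350,160:400],None,fx=3,fy=3))
```

```text
tcp bin [-126.    -2.9  226.9] 20.0 [ 0.1 -0.7  0.8]
602 285.13289036544853 247.59302325581396
ball [-107.7   -2.2  165.4]
133 [[-104.0, -31.1, 139.0], [-99.8, -28.0, 141.4], [-92.5, -23.3, 143.7]]
110 [[-103.8, 19.2, 138.6], [-100.7, 23.1, 141.2], [-93.0, 27.0, 143.0]]
123 [[-104.2, -22.5, 137.9], [-103.3, 7.3, 140.1], [-101.6, 18.3, 142.0]]
red 1777 [[-45.1, -19.9, 146.7], [-34.9, -2.1, 168.9], [-29.5, 15.6, 181.6]]
```

View pics/w18c.png

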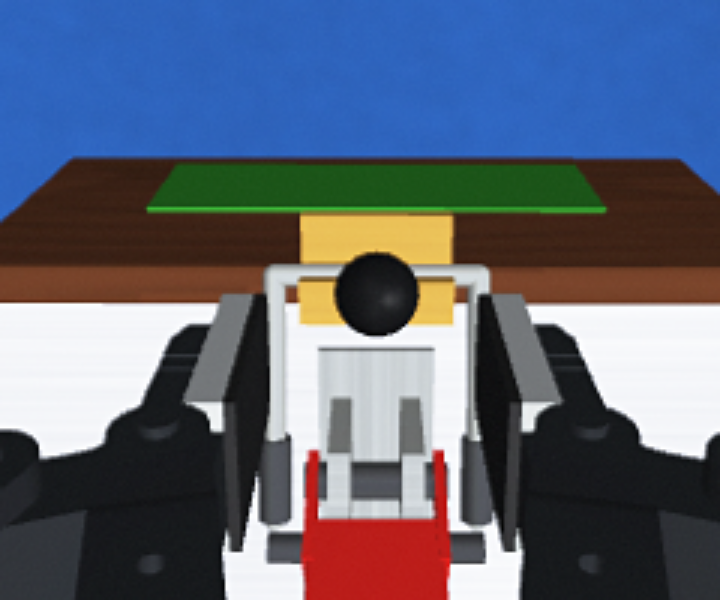

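Bar (crop row 275) is under the brass lips, front edge at x −104, i.e. seated; lever at about 1.2. Now the lever arc.

servo_tool(
  plan=[
    [0.1158,0.0246,0,0,0,0,0],
    [0.1158,0.0246,0,0,0,0,0],
    [0,0.002,-0.045,0,0,0,0],
    [0,0,-0.045,0,0,0,0],
    [0,0,0,0,0,0,0],
  ],
)

```text
clock: 20.68
position: [558.4, -134.5, 194.0]
ee_rot: [-0.104, 0.995, 0.0, -0.002]
contact_force: [0.5, 0.5, 0.1]
gripper_width: 0.1
grasp_force: 0.0
```

Run:
```python
from h import *
t=tobin(arm.read_state()['position']);print(t.round(1))
P=lambda th:np.array([-40,142])+60*np.array([np.cos(th),np.sin(th)])+5*np.array([-np.sin(th),np.cos(th)])+[-11,0]
cur=t[[0,2]]
for th in np.r_[1.3,1.2:-0.01:-.08]:
    n=P(th);d=n-cur;cur=n;print(round(float(th),2),n.round(1),*(round(float(v),4) for v in (d[0]*c/300,d[0]*s_/300,d[1]/300)))
```

```text
[-58.1  -1.5 194. ]
1.3 [-39.8 201.2] 0.0598 0.0127 0.0237
1.2 [-33.9 199.7] 0.0191 0.0041 -0.0047
1.12 [-29.4 198.2] 0.0149 0.0032 -0.0052
1.04 [-24.9 196.3] 0.0144 0.0031 -0.0064
0.96 [-20.7 194. ] 0.0139 0.003 -0.0075
0.88 [-16.6 191.4] 0.0132 0.0028 -0.0086
0.8 [-12.8 188.5] 0.0125 0.0027 -0.0097
0.72 [ -9.2 185.3] 0.0117 0.0025 -0.0107
0.64 [ -5.9 181.8] 0.0109 0.0023 -0.0116
0.56 [ -2.8 178.1] 0.0099 0.0021 -0.0124
0.48 [-1.000e-01  1.741e+02] 0.0089 0.0019 -0.0132
0.4 [  2.3 170. ] 0.0078 0.0017 -0.0139
0.32 [  4.4 165.6] 0.0067 0.0014 -0.0145
0.24 [  6.1 161.1] 0.0056 0.0012 -0.015
0.16 [  7.4 156.5] 0.0044 0.0009 -0.0154
0.08 [  8.4 151.8] 0.0032 0.0007 -0.0157
-0.0 [  9. 147.] 0.0019 0.0004 -0.0159
```

servo_tool(
  plan=[
    [0.03,0.0064,0.012,0,0,0,0],
    [0.0298,0.0063,0.0117,0,0,0,0],
    [0.0191,0.0041,-0.0047,0,0,0,0],
    [0.0149,0.0032,-0.0052,0,0,0,0],
    [0.0144,0.0031,-0.0064,0,0,0,0],
    [0,0,0,0,0,0,0],
  ],
)

```text
clock: 21.42
position: [592.7, -127.3, 197.8]
ee_rot: [-0.105, 0.995, 0.0, -0.0]
contact_force: [0.4, -0.1, 0.2]
gripper_width: 0.0
grasp_force: 0.0
```

servo_tool(
  plan=[
    [0.0139,0.003,-0.0075,0,0,0,0],
    [0.0132,0.0028,-0.0086,0,0,0,0],
  ],
)

```text
clock: 21.68
position: [600.6, -125.7, 193.2]
ee_rot: [-0.104, 0.995, 0.0, -0.0]
contact_force: [-2.0, 0.5, 0.6]
gripper_width: 0.3
grasp_force: 0.9
```

```bash
cat > chk.py <<'E'
from h import *
import sys
from scipy.optimize import least_squares
d=wrist(sys.argv[1]);W=tobin(pts(d));im=d['image'].astype(int)
m=(im.max(2)<90)&(np.linalg.norm(W-np.array([-107,-2.2,166]),axis=2)<18)
if m.sum()>20:
    P=W[m];r=least_squares(lambda q:np.linalg.norm(P-q,axis=1)-10,[-107,-2,165],loss='soft_l1');print('ball',m.sum(),r.x.round(1))
for lo,hi in [(-33,-23),(19,32)]:
    m=(W[...,1]>lo)&(W[...,1]<hi)&(W[...,0]>-112)&(W[...,0]<-97)&(W[...,2]>136)&(W[...,2]<150)&(im[...,2]>110)
    print(m.sum(),np.percentile(W[m],[3,50,97],axis=0).round(1).tolist() if m.any() else '')
m=(im[...,0]>120)&(im[...,1]<60)&(im[...,2]<80)&(abs(W[...,1]+2)<25)&(W[...,2]>135)
if m.any(): print('red',m.sum(),np.percentile(W[m],[3,50,97],axis=0).round(1).tolist())
E
python3 chk.py w19
```

```text
tcp bin [-15.   -1.7 193.2] 21.675 [-2.   0.5  0.6]
ball 1353 [-105.    -2.2  167.5]
110 [[-102.3, -30.4, 141.4], [-100.0, -27.4, 143.0], [-97.3, -23.4, 144.2]]
118 [[-102.3, 19.3, 140.8], [-100.1, 24.0, 142.7], [-97.3, 27.1, 144.1]]
red 3363 [[-43.1, -19.6, 148.2], [-25.7, -2.1, 169.0], [-13.5, 15.5, 184.5]]
```

servo_tool(
  plan=[
    [0.0125,0.0027,-0.0097,0,0,0,0],
    [0.0117,0.0025,-0.0107,0,0,0,0],
    [0.0109,0.0023,-0.0116,0,0,0,0],
  ],
)

```text
clock: 22.1
position: [611.7, -123.4, 183.7]
ee_rot: [-0.105, 0.995, -0.0, 0.0]
contact_force: [-1.0, 0.3, 1.6]
gripper_width: 0.1
grasp_force: 1.0
```

servo_tool(
  plan=[
    [0.0099,0.0021,-0.0124,0,0,0,0],
    [0.0089,0.0019,-0.0132,0,0,0,0],
    [0.0078,0.0017,-0.0139,0,0,0,0],
  ],
)

```text
clock: 22.48
position: [620.0, -121.6, 171.9]
ee_rot: [-0.105, 0.995, -0.0, 0.001]
contact_force: [-0.2, 0.4, 2.8]
gripper_width: 0.1
grasp_force: 0.7
```

```bash
python3 chk.py w20
```

```text
tcp bin [  4.9  -1.8 171.9] 22.475 [-0.2  0.4  2.8]
ball 2070 [-101.6   -2.2  167.9]
114 [[-101.6, -29.8, 141.5], [-99.7, -27.2, 143.0], [-97.4, -23.4, 144.1]]
127 [[-101.5, 19.2, 141.4], [-99.9, 24.1, 142.8], [-97.2, 27.0, 144.1]]
red 4895 [[-41.0, -19.7, 148.3], [-15.1, -2.2, 159.1], [3.2, 15.5, 167.7]]
```

servo_tool(
  plan=[
    [0.0067,0.0014,-0.0145,0,0,0,0],
    [0.0056,0.0012,-0.015,0,0,0,0],
    [0.0022,0.0005,-0.0077,0,0,0,0],
  ],
)

```text
clock: 22.9
position: [623.5, -120.8, 160.2]
ee_rot: [-0.104, 0.995, 0.0, -0.0]
contact_force: [0.8, 0.3, 0.2]
gripper_width: -0.0
grasp_force: 0.3
```

servo_tool(
  plan=[
    [0.0022,0.0004,-0.0077,0,0,0,0],
    [0.0016,0.0004,-0.0078,0,0,0,0],
  ],
)

```text
clock: 23.15
position: [624.7, -120.6, 155.9]
ee_rot: [-0.104, 0.995, 0.0, -0.0]
contact_force: [-0.5, 0.3, 0.7]
gripper_width: -0.2
grasp_force: 0.2
```

servo_tool(
  plan=[
    [0.0016,0.0003,-0.0079,0,0,0,0],
    [0.001,0.0002,-0.006,0,0,0,0],
  ],
)

```text
clock: 23.4
position: [625.4, -120.4, 151.7]
ee_rot: [-0.104, 0.995, 0.0, -0.0]
contact_force: [-0.6, 0.5, 0.1]
gripper_width: 0.3
grasp_force: 0.0
```

```bash
python3 chk.py w21
```

```text
tcp bin [ 10.4  -1.7 151.7] 23.4 [-0.6  0.5  0.1]
ball 1551 [-99.5  -2.1 168. ]
93 [[-101.0, -29.2, 141.7], [-99.8, -26.8, 142.9], [-97.3, -23.1, 144.0]]
108 [[-101.1, 19.3, 141.4], [-99.7, 23.8, 143.0], [-97.3, 26.5, 144.4]]
red 5148 [[-41.4, -20.0, 147.3], [-13.0, -2.1, 149.2], [7.2, 15.7, 150.9]]
```

servo_tool(
  plan=[
    [0,0,-0.006,0,0,0,0],
    [0,0,-0.006,0,0,0,0],
  ],
)

```text
clock: 23.7
position: [625.5, -120.4, 148.2]
ee_rot: [-0.104, 0.995, 0.0, -0.0]
contact_force: [-0.4, 0.6, -0.1]
gripper_width: -0.4
grasp_force: 0.0
```

servo_tool(
  plan=[
    [0,0,-0.005,0,0,0,0],
    [0,0,-0.003,0,0,0,0],
  ],
)

```text
clock: 23.95
position: [625.5, -120.5, 147.1]
ee_rot: [-0.105, 0.994, -0.0, 0.0]
contact_force: [-2.8, 1.8, 7.0]
gripper_width: -0.0
grasp_force: 3.7
```

servo_tool(
  plan=[
    [0,0,-0.003,0,0,0,0],
  ],
)

```text
clock: 24.08
position: [625.5, -120.5, 147.0]
ee_rot: [-0.105, 0.994, -0.0, 0.0]
contact_force: [-4.7, 1.8, 10.5]
gripper_width: -0.1
grasp_force: 5.2
```

servo_tool(
  plan=[
    [0,0,0.05,0,0,0,0],
    [0,0,0.15,0,0,0,0],
    [-0.1,-0.02,0.15,0,0,0,0],
    [-0.1,-0.02,0,0,0,0,0],
    [-0.1,-0.02,0,0,0,0,0],
    [0,0,0,0,0,0,0],
    [0,0,0,0,0,0,0],
  ],
)

```text
clock: 24.95
position: [536.2, -138.5, 250.6]
ee_rot: [-0.105, 0.995, -0.0, 0.001]
contact_force: [-0.2, -0.8, 0.2]
gripper_width: 0.0
grasp_force: 0.0
```

```bash
python3 chk.py w22
python3 - <<'E'
from h import *
d=dict(np.load('w22.npz'));W=tobin(pts(d));im=d['image'].astype(int)
m=(im[...,0]>120)&(im[...,1]<60)&(im[...,2]<80)&(abs(W[...,1]+2)<16)&(W[...,2]>135)
P=W[m];P=P[P[:,0]>-25];print('red slope',np.polyfit(P[:,0],P[:,2],1).round(3),P[:,0].max().round(1))
m=(im[...,0]>150)&(im[...,2]<110)&(im[...,1]>100)&(abs(W[...,1]+2)<25)
Q=W[m&(W[...,2]>144.5)&(W[...,2]<150)];print('lip front',np.percentile(Q,[1,5,50],axis=0).round(1).tolist())
Q=W[m&(W[...,2]>131)&(W[...,2]<138)];print('shelf',np.percentile(Q,[1,50],axis=0).round(1).tolist())
E
```

```text
tcp bin [-80.6  -0.8 250.6] 24.95 [-0.2 -0.8  0.2]
ball 554 [-98.9  -2.2 167.8]
73 [[-102.9, -30.7, 140.9], [-100.5, -27.3, 142.4], [-97.3, -23.2, 143.7]]
65 [[-102.3, 19.8, 141.1], [-100.0, 23.7, 142.4], [-97.3, 27.2, 143.7]]
red 95 [[-46.5, -20.9, 141.8], [-42.2, -18.3, 147.8], [-36.5, 16.4, 148.8]]Traceback (most recent call last):
  File "<stdin>", line 4, in <module>
    raise TypeError("expected non-empty vector for x")
TypeError: expected non-empty vector for x
```

servo_tool(
  plan=[
    [-0.13,-0.028,0.1,0,0,0,0],
    [-0.13,-0.028,0.1,0,0,0,0],
    [0,0,0,0,0,0,0],
  ],
)

```text
clock: 25.38
position: [457.8, -155.7, 313.2]
ee_rot: [-0.104, 0.995, -0.001, 0.003]
contact_force: [0.3, -0.1, -0.6]
gripper_width: 0.1
grasp_force: 0.0
```

Run:
```python
from h import *
for n,d in [('w',wrist('w23')),('s',snap('scene','s2')),('t',snap('top','t2'))]:
    W=tobin(pts(d));im=d['image'].astype(int)
    m=(im[...,0]>120)&(im[...,1]<70)&(im[...,2]<90)&(abs(W[...,1]+2)<25)&(W[...,2]>135)&(W[...,0]>-30)&(W[...,0]<60)
    P=W[m];print(n,m.sum())
    if m.sum()>5: print(np.polyfit(P[:,0],P[:,2],1).round(3),np.percentile(P,[3,50,97],axis=0).round(1).tolist())
    b=(im[...,0]>150)&(im[...,2]<110)&(im[...,1]>100)&(abs(W[...,1]+2)<25)&(W[...,0]<-80)
    Q=W[b&(W[...,2]>144.5)&(W[...,2]<150)]
    if len(Q): print('lip',np.percentile(Q,[1,5,50],axis=0).round(1).tolist())
```

```text
tcp bin [-160.9   -1.3  313.2] 25.375 [ 0.3 -0.1 -0.6]
w 120
[1.30000e-02 1.46482e+02] [[12.9, -7.2, 145.4], [21.7, -2.0, 146.8], [29.2, 3.3, 147.9]]
lip [[-102.6, -21.6, 145.3], [-102.2, -20.6, 145.8], [-98.7, -10.9, 146.8]]
s 305
[-5.00000e-03  1.48546e+02] [[-25.3, -19.8, 146.5], [2.5, -3.1, 148.6], [29.3, 14.1, 150.5]]
lip [[-102.3, -20.5, 147.1], [-102.0, -19.5, 147.4], [-97.3, -10.8, 148.7]]
t 0
```

Lever flat (slope about 0), door shut (lip front still at −102), bar under the lips, nothing touching. Handing in.

```bash
python3 -c "
from bench import arm
print(arm.job_done())"
```

```text
the job is handed in; nothing more can be done
None
```

The job is handed in with the drop front shut, the bail hooked under the keeper's lips and the red lever fully down, but feeling for the shelf went over the 10 N limit: the wrist read 11.6 N and then 14.9 N before I backed off. Before that, the bail slipped from the fingers twice, once resting on top of the lips. I made no measurement of the jars and cap at the end, though no move went near them.

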